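# Pack the primer kit and hold the kettle up by its handle

### The job

Pack the clean primer kit for the paint corner: stand the blue mixing pot upright in the middle of the paint kettle, then stand the slim brass measuring beaker in the pot, setting each down rather than dropping it. Then lift the kettle by the red grip of its wire handle, never letting it tip, straight up until it is about 12 cm clear of the bench, and finish while holding it there, level and still, hanging from the gripper only: do not put it down or let go. Leave everything else on the bench where it is.

Things in the scene. Friction and masses are not known exactly. Their poses are not given: they have to be found in the camera images.
- kettle: loose galvanised paint kettle (round open pail), bare metal, about 0.42 kg: outer diameter 140 mm at the foot, 160 mm at the rim, 105 mm high, walls and floor 3 mm. Origin: centre of the underside; z up. Its wire handle hinges on rivets at its own +y and -y sides, 95 mm above the underside: the hinge line runs along the kettle's y axis there
- bail (a joint): angle of the kettle's wire handle about its hinge line (rad): 0 = upright over the kettle, positive = leaning to the kettle's own +x side. Swings freely, falls to a stop at +1.05 or -1.05; starts lying at about +1.05, the grip over the rim, 147 mm above the bench. Lifted by the grip, the kettle hangs from this hinge and levels itself if its load is central
- bail_grip: red plastic sleeve on the middle of the wire handle, the place to hold: a round bar 18 mm in diameter and 80 mm long. Origin: its centre, 105 mm from the hinge line. Its own y axis runs along the sleeve (parallel to the kettle's y)
- pot: loose blue straight-sided steel mixing pot, open on top, about 0.13 kg: outer diameter 64 mm, 72 mm high, walls and floor 3 mm (inner diameter 58 mm). Origin: centre of the underside; z up
- beaker: loose slim brass measuring beaker, open on top, about 0.09 kg: outer diameter 42 mm, 104 mm high, wall 2.5 mm, floor 3 mm. Standing in the pot its top 35 mm stand out above the pot's rim. Origin: centre of the underside; z up
- mug: bystander: white mug, 86 mm across plus a handle on its +y side, 92 mm high, loose. Origin: centre of the underside
- tin: bystander: closed grey primer tin, 104 mm across, 125 mm high, loose. Origin: centre of the underside
- hammer: bystander: lump hammer lying flat, about 310 mm long, 45 mm high, head 105 mm wide at its own +x end, yellow and black handle, loose. Origin: underside, near the middle of its length
- wire_brush: bystander: wooden wire brush lying bristles down, 265 mm long along its x, 34 mm high, loose. Origin: underside, middle
- bracket: bystander: folded steel angle bracket, 65 x 50 mm, 75 mm high, loose. Origin: underside, middle of the foot
- tabs: bystander: small pile of cut steel tabs, about 90 x 60 mm, 18 mm high, loose. Origin: underside, middle

How it is judged:
On the way, in this order (a step that is already met when the one before it is completed fails the run):
1. the blue pot stands in the middle of the kettle, let go, the kettle standing on the bench (horizontal distance between pot and kettle below 0.02 m and z of pot in the frame of kettle below 0.01 m and angle between the z axis of pot and the z axis of kettle, either way round below 0.1 rad and angle between kettle's own z axis and vertical below 0.15 rad and height (world z) of kettle below 0.01 m and contact force between the fingers and pot below 0.2 N and linear speed of pot below 0.03 m/s), for 0.2 s.
2. the brass beaker stands in the pot in the kettle, let go, the kettle standing on the bench (horizontal distance between pot and kettle below 0.02 m and z of pot in the frame of kettle below 0.01 m and angle between the z axis of pot and the z axis of kettle, either way round below 0.1 rad and horizontal distance between beaker and pot below 0.02 m and z of beaker in the frame of pot below 0.01 m and angle between the z axis of beaker and the z axis of pot, either way round below 0.12 rad and angle between kettle's own z axis and vertical below 0.15 rad and height (world z) of kettle below 0.01 m and contact force between the fingers and beaker below 0.2 N and linear speed of beaker below 0.03 m/s), for 0.2 s.
At the end, for the whole second after the job is handed in: pot on the kettle floor within 20 mm of its axis, beaker on the pot floor, both upright; kettle hanging from the fingers on the red grip, underside over 80 mm above the bench, within 0.15 rad of level, slower than 20 mm/s and 0.15 rad/s, over the place where it stood, touching nothing else (horizontal distance between pot and kettle below 0.02 m and z of pot in the frame of kettle below 0.01 m and angle between the z axis of pot and the z axis of kettle, either way round below 0.1 rad and horizontal distance between beaker and pot below 0.02 m and z of beaker in the frame of pot below 0.01 m and angle between the z axis of beaker and the z axis of pot, either way round below 0.12 rad and angle between kettle's own z axis and vertical below 0.15 rad and height (world z) of kettle above 0.08 m and linear speed of kettle below 0.02 m/s and angular speed of kettle below 0.15 rad/s and contact force between the fingers and bail_grip above 1 N and contact force between kettle and mug below 0.2 N and contact force between kettle and tin below 0.2 N and contact force between kettle and hammer below 0.2 N and contact force between kettle and wire_brush below 0.2 N and contact force between kettle and bracket below 0.2 N and contact force between kettle and tabs below 0.2 N and world x of kettle between 0.4 and 0.72 m and world y of kettle between -0.3 and 0.3 m); the arm keeps its last pose, push and grip.
It fails at once if the kettle is tipped by more than 0.4 rad (angle between kettle's own z axis and vertical above 0.4 rad).
It fails at once if the pot or the beaker is dropped (free of the fingers and moving faster than 0.7 m/s) ((contact force between the fingers and pot below 0.05 N and linear speed of pot above 0.7 m/s) or (contact force between the fingers and beaker below 0.05 N and linear speed of beaker above 0.7 m/s)).
It fails at once if a bystander (mug, tin, hammer, wire brush, bracket, tabs) is moved by more than 30 mm (distance of any of mug, tin, hammer, wire_brush, bracket, tabs from where it was at the start of the episode above 0.03 m).
It also fails if it takes over 72 s, if anything falls off the work surface, if the arm or the gripper's body presses on something with over 40 N, if the wrist force passes 120 N, or if a joint passes its speed limit or range.

### The arm

A 7-joint arm with a two-finger parallel gripper is mounted at the origin on the work surface. World frame = base frame: x ahead of the robot, y to its left, z up, the work surface at z = 0. Lengths are in m, angles in rad, forces in N, time in s.
With the tool pointing down it reaches from about 0.4 to 0.925 m from the base axis. Payload 5.6 kg.
Tool frame: the origin (TCP) lies at the very end of the fingers, on their centre line; the grasp point (between the pads) lies 19 mm behind it; z points along the fingers, y is the line along which they close (so a half turn about z gives the same grasp; the last joint's range is limited). The gripper opens to 85 mm and grips with 20 to 120 N. Pads are 22 mm wide; open, the fingers measure 114 mm over their backs; the gripper's body (76 mm by 85 mm) begins 54 mm behind the grasp point. The pads swing forward as they close: fully open they stand 13 mm farther back than shut.
Start: joints at [-1.226, 0.468, -0.012, 1.603, 0.006, 1.071, -0.056], TCP at [0.246, 0.602, 0.231] pointing down, gripper open.
Joint ranges: [-2.53, 2.53], [-0.31, 2.02], [-1.57, 1.55], [0.28, 2.44], [-1.29, 4.43], [0.15, 1.84], [-2.92, 2.92]. Speed limits (rad/s): [2.57, 2.57, 3.14, 3.14, 3.14, 3.14, 3.14].

### API

Orientations are given as [roll, pitch, yaw] about the fixed x, y, z axes, in that order (R = Rz(yaw) Ry(pitch) Rx(roll)).
In Python, from cell import sense, get_image, finish_job gives the robot as it stands.
- The arm moves only by the tool drive_tool, never from a script. Its argument "plan" is a list of rows, each an object of numbers: "gripper": the opening, from 0 (shut) to 1 (fully open); "tx", "ty", "tz": the shift along the world's x, y, z in cm; "twist": the turn about the world's z in degrees. A call has exactly 10 rows; each row shifts and turns the commanded pose from where the row before left it; what a row does not reach is not made up. A row lasts 1/8 s, in which the tool goes at most 62.5 mm and 10.7 degrees, less where a joint would pass 70% of its speed; a pose out of reach is approached as far as the arm can. A call with a gripper value outside its range is refused whole. The fingers move at their own pace and stop on an object; "force" is the grip in N (left out, the last holds). Time passes only in rows, so rows that do not move let the fingers close, or fill a call up. It gives the time, the measured TCP pose, the force, the opening and the grip force at its end, in the units of the state.
- sense(): the state, without advancing time (a new reading comes with each control period).
- get_image(name): name is "side" or "top"; returns a dict with "color" (420x560x3 uint8, red, green, blue), "range_z" (420x560 float32, m along the optical axis (not along the pixel's ray), 0 where there is no reading), "fx", "fy", "cx", "cy" (pixels), "k1" (the pictures are not rectified: a ray, as slopes to the right and down, at radius r is drawn at 1 + k1 r^2 times it, then the intrinsics apply), "world_from_camera" (4x4, takes a point from camera to world coordinates). Camera axes: x right, y down, z forward; pixel columns grow to the right and rows downward; lengths in m; the calibration is good to about 2 mm. A picture is of the moment at which its call begins.
- finish_job(): hands the job in; it is judged then, once.
The state is a dict: "clock": time; "joint_positions": joint angles; "qvel": joint speeds; "joint_efforts": joint torques, N m; "position": TCP position; "eef_rot": TCP orientation; "ft_force": force on the tool from outside, world axes, zero at the start; "moment": the same for the moment, N m; "width": opening from 0.0 (shut) to 1.0 (fully open); "grip_force": force on a finger pad.
Only numpy, scipy, OpenCV 4.12 (cv2) and the standard library are available. Lean on these libraries where they do the work, as an engineer would, in place of code of your own. Each camera call takes 0.05 s, during which the arm holds its last target. There are 200 camera calls.

## Working session

There is one attempt and no reset: what is moved stays moved. The work goes in short steps, Python scripts to look and compute and a tool call to move; the robot and the scene stay as the last step left them, time stands still between calls to the robot, and variables do not carry over. Pictures are saved under pics/ and viewed, at most 10 in all, crops included, and the job is handed in when it is done.

Besides the shell and the picture viewer there is one more tool, called after "Call:" in YAML: its name, and indented under it one key for each argument. drive_tool: Moves the arm, as the interface text tells. Its arguments: {"type":"object","properties":{"plan":{"type":"array","items":{"type":"object","properties":{"gripper":{"type":"number"},"tx":{"type":"number"},"ty":{"type":"number"},"tz":{"type":"number"},"twist":{"type":"number"}}}},"force":{"type":"number"}},"required":["plan"]}

```bash
ls; mkdir -p pics
python3 - <<'E'
from cell import *
import cv2
s=sense();print(s)
for n in("top","side"):
    i=get_image(n);cv2.imwrite(f"pics/{n}0.png",i["color"][:,:,::-1]);print(n,i["fx"],i["fy"],i["cx"],i["cy"],i["k1"],i["world_from_camera"].round(3).tolist())
E
```

```text
pics
{'clock': 0.0, 'joint_positions': array([-1.22599481,  0.46838724, -0.01159657,  1.60366412,  0.00602787,
        1.07140212, -0.05630561]), 'qvel': array([-1.00501932e-03, -4.54898324e-05,  1.76013340e-05, -2.64345947e-04,
       -6.45605758e-04,  6.14503529e-04, -8.49815175e-04]), 'joint_efforts': array([-2.41191528e-04, -5.32369959e+01,  2.11890478e-02, -2.51311809e+01,
        1.13282198e-02,  7.44304445e-03, -3.16782939e-05]), 'position': array([0.24565595, 0.60116492, 0.23031505]), 'eef_rot': array([-3.13977221e+00,  1.53953315e-04,  2.75372970e+00]), 'ft_force': array([ 0.49641301,  0.20322876, -0.14743723]), 'moment': array([-0.03429761, -0.03157666,  0.03219189]), 'grip_force': 0.0, 'width': 1.0025010611216325}
top 512.2035236584463 512.2035236584463 275.8246534582035 208.33748075996166 -0.011267171490279915 [[-0.021, -0.999, 0.042, 0.443], [-1.0, 0.021, 0.002, -0.012], [-0.003, -0.042, -0.999, 1.606], [0.0, 0.0, 0.0, 1.0]]
side 410.9263398187517 410.9263398187517 277.23979479913635 206.19194050593447 -0.06755044280600662 [[-0.998, -0.047, 0.049, 0.478], [-0.068, 0.683, -0.727, 0.713], [0.0, -0.729, -0.685, 0.785], [0.0, 0.0, 0.0, 1.0]]
```

View pics/top0.png

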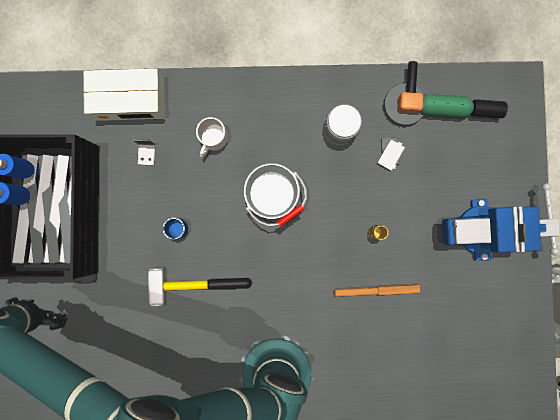

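View pics/side0.png

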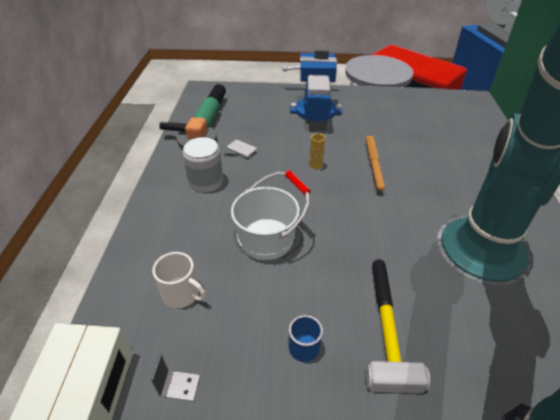

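The top view shows the kettle at about (273,193) with its red grip at (290,216), the blue pot at (175,229) and the brass beaker at (378,233). The side view shows the same objects standing upright, with clear space around them. Next I'll measure the rims.

```bash
cat > h.py <<'E'
from cell import *
import numpy as np, cv2
from scipy.optimize import least_squares
def cloud(n):
    i=get_image(n);h,w=i["range_z"].shape
    v,u=np.mgrid[:h,:w]
    xd=(u-i["cx"])/i["fx"];yd=(v-i["cy"])/i["fy"];x,y=xd,yd
    for _ in range(6):
        k=1+i["k1"]*(x*x+y*y);x,y=xd/k,yd/k
    r=np.dstack([x,y,np.ones_like(x)]);M=i["world_from_camera"]
    R=r@M[:3,:3].T;o=M[:3,3]
    P=R*i["range_z"][...,None]+o
    P[i["range_z"]==0]=np.nan
    hsv=cv2.cvtColor(i["color"],cv2.COLOR_RGB2HSV).astype(int)
    return i,P,R,o,hsv
def onplane(R,o,m,z):
    d=R[m];return o+d*((z-o[2])/d[:,2])[:,None]
def circ(p,r=None):
    c=p[:,:2].mean(0)
    f=(lambda q:np.hypot(*(p[:,:2]-q[:2]).T)-(r or q[2]))
    s=least_squares(f,[*c,r or .05],loss="soft_l1",f_scale=.002);return s.x.round(4),np.abs(s.fun).mean().round(4)
def near(P,c,r): return np.hypot(P[...,0]-c[0],P[...,1]-c[1])<r
def gripline(R,o,hsv,P,z):
    m=((hsv[...,0]<6)|(hsv[...,0]>174))&(hsv[...,1]>180)&(hsv[...,2]>90)&near(P,(.47,0),.25)
    p=onplane(R,o,m,z);(c,sz,a)=cv2.minAreaRect((p[:,:2]*1000).astype(np.float32))
    ev=np.linalg.eigh(np.cov(p[:,:2].T))[1][:,1]
    return m.sum(),np.array(c)/1000,sz,np.degrees(np.arctan2(ev[1],ev[0]))%180,np.nanmedian(P[m],0),np.nanmax(P[m][:,2])
E
python3 - <<'E'
from h import *
for n in("top","side"):
    i,P,R,o,hsv=cloud(n);print(n)
    z=P[...,2];H=hsv[...,0];S=hsv[...,1]
    blue=(H>95)&(H<130)&(S>100)&near(P,(.4,.3),.15)
    br=(H>15)&(H<35)&(S>100)&near(P,(.4,-.28),.12)
    grey=(S<60)&near(P,(.48,0),.13)
    for nm,m,h,r in(("pot",blue,.072,.0305),("beaker",br,.104,.0198),("kettle",grey,.105,.0785)):
        q=P[m];print(nm,m.sum(),"ztop",np.nanpercentile(q[:,2],[50,90,98]).round(4))
        mm=m&(np.abs(z-h)<.006)
        p=onplane(R,o,mm,h)
        if mm.sum()>10: print("   rim",mm.sum(),circ(p,r),circ(p),"bbox",((p.max(0)+p.min(0))/2).round(4)[:2])
    print("grip",gripline(R,o,hsv,P,.152))
E
```

```text
top
pot 326 ztop [0.0055 0.0428 0.0626]
beaker 219 ztop [0.0535 0.1021 0.1073]
   rim 43 (array([ 0.4288, -0.3135,  0.0198]), np.float64(0.0007)) (array([ 0.4288, -0.3135,  0.0197]), np.float64(0.0007)) bbox [ 0.4285 -0.3124]
kettle 5222 ztop [0.0016 0.0458 0.1175]
   rim 210 (array([0.5565, 0.0053, 0.0785]), np.float64(0.0023)) (array([0.5568, 0.0054, 0.0787]), np.float64(0.0023)) bbox [0.5356 0.0044]
grip (np.int64(151), array([ 0.48350381, -0.04896245]), (17.318119049072266, 83.05970764160156), np.float64(124.89835205426628), array([ 0.48353993, -0.04846931,  0.15452715]), np.float64(0.16219153171510614))
side
pot 989 ztop [0.0326 0.0601 0.0661]
   rim 22 (array([0.4526, 0.3036, 0.0305]), np.float64(0.0007)) (array([0.4524, 0.3033, 0.0301]), np.float64(0.0007)) bbox [0.4498 0.3029]
beaker 427 ztop [0.0702 0.1014 0.1054]
   rim 74 (array([ 0.4277, -0.312 ,  0.0198]), np.float64(0.0027)) (array([ 0.4277, -0.312 ,  0.0196]), np.float64(0.0027)) bbox [ 0.4286 -0.3106]
kettle 6938 ztop [0.0023 0.0937 0.1198]
   rim 383 (array([0.5545, 0.006 , 0.0785]), np.float64(0.0032)) (array([0.5544, 0.006 , 0.0784]), np.float64(0.0032)) bbox [0.5343 0.004 ]
grip (np.int64(178), array([ 0.48494458, -0.0499561 ]), (18.88170623779297, 90.5233154296875), np.float64(124.32806346672854), array([ 0.48256393, -0.04616858,  0.15529779]), np.float64(0.15886635315430075))
```

Run:
```python
from h import *
for n in("top","side"):
    i,P,R,o,hsv=cloud(n);z=P[...,2]
    d=onplane(R,o,np.ones(z.shape,bool),.072).reshape(z.shape+(3,))
    m=near(d,(.45,.303),.04)&(((hsv[...,1]>100)&(hsv[...,0]>95)&(hsv[...,0]<130))|(hsv[...,2]>150))
    # brim ring: bright, low-saturation
    b=m&(hsv[...,2]>130)&(hsv[...,1]<110)
    print(n,m.sum(),b.sum(),circ(d[b],.0305),circ(d[b]))
    d=onplane(R,o,np.ones(z.shape,bool),.105).reshape(z.shape+(3,))
    rr=np.hypot(d[...,0]-.5555,d[...,1]-.0055)
    k=(np.abs(rr-.0785)<.012)&(np.abs(z-.105)<.012)&(hsv[...,1]<60)
    print(k.sum(),circ(d[k],.0785),circ(d[k]))
```

```text
top 378 81 (array([0.4544, 0.3003, 0.0305]), np.float64(0.0012)) (array([0.4544, 0.3003, 0.0308]), np.float64(0.0012))
409 (array([0.5569, 0.005 , 0.0785]), np.float64(0.0024)) (array([0.5569, 0.005 , 0.0787]), np.float64(0.0024))
side 887 187 (array([0.452 , 0.2977, 0.0305]), np.float64(0.0011)) (array([0.452 , 0.2977, 0.0307]), np.float64(0.0011))
764 (array([0.5546, 0.008 , 0.0785]), np.float64(0.0037)) (array([0.5546, 0.008 , 0.0783]), np.float64(0.0037))
```

Call:
drive_tool:
  plan:
    - {"gripper":1,"tx":2.0,"ty":-3.0,"tz":-0.5,"twist":-4}
    - {"tx":2.0,"ty":-3.0,"tz":-0.5,"twist":-4}
    - {"tx":2.0,"ty":-3.0,"tz":-0.5,"twist":-4}
    - {"tx":2.0,"ty":-3.0,"tz":-0.5,"twist":-4}
    - {"tx":2.0,"ty":-3.0,"tz":-0.5,"twist":-4}
    - {"tx":2.0,"ty":-3.0,"tz":-0.5,"twist":-4}
    - {"tx":2.0,"ty":-3.0,"tz":-0.5,"twist":-4}
    - {"tx":2.0,"ty":-3.0,"tz":-0.5,"twist":-4}
    - {"tx":2.0,"ty":-3.0,"tz":-0.5}
    - {"tx":2.0,"ty":-2.0,"tz":-0.5}

```text
$.plan[1]: bad value
```

Call:
drive_tool:
  plan:
    - {"gripper":1,"tx":2.0,"ty":-3.0,"tz":-0.5,"twist":-4}
    - {"gripper":1,"tx":2.0,"ty":-3.0,"tz":-0.5,"twist":-4}
    - {"gripper":1,"tx":2.0,"ty":-3.0,"tz":-0.5,"twist":-4}
    - {"gripper":1,"tx":2.0,"ty":-3.0,"tz":-0.5,"twist":-4}
    - {"gripper":1,"tx":2.0,"ty":-3.0,"tz":-0.5,"twist":-4}
    - {"gripper":1,"tx":2.0,"ty":-3.0,"tz":-0.5,"twist":-4}
    - {"gripper":1,"tx":2.0,"ty":-3.0,"tz":-0.5,"twist":-4}
    - {"gripper":1,"tx":2.0,"ty":-3.0,"tz":-0.5,"twist":-4}
    - {"gripper":1,"tx":2.0,"ty":-3.0,"tz":-0.5,"twist":0}
    - {"gripper":1,"tx":2.7,"ty":-3.0,"tz":-0.5,"twist":0}

```text
clock: 1.55
position: [0.4533, 0.3005, 0.1812]
eef_rot: [3.141, -0.0, 2.195]
ft_force: [-0.5, 1.5, 0.2]
width: 1.002
grip_force: 0.0
```

Call:
drive_tool:
  plan:
    - {"gripper":1,"tz":-2.5}
    - {"gripper":1,"tz":-2.5}
    - {"gripper":1,"tz":-2.5}
    - {"gripper":1,"tz":-2.5}
    - {"gripper":1,"tz":-2.0}
    - {"gripper":1,"tz":-1.6}
    - {"gripper":1,"tz":-0.5}
    - {"gripper":0.6}
    - {"gripper":0.5}
    - {"gripper":0.5}
  force: 30

```text
$.plan[0]: bad value
```

Call:
drive_tool:
  plan:
    - {"gripper":1,"tx":0,"ty":0,"tz":-2.5,"twist":0}
    - {"gripper":1,"tx":0,"ty":0,"tz":-2.5,"twist":0}
    - {"gripper":1,"tx":0,"ty":0,"tz":-2.5,"twist":0}
    - {"gripper":1,"tx":0,"ty":0,"tz":-2.5,"twist":0}
    - {"gripper":1,"tx":0,"ty":0,"tz":-2.0,"twist":0}
    - {"gripper":1,"tx":0,"ty":0,"tz":-1.6,"twist":0}
    - {"gripper":1,"tx":0,"ty":0,"tz":-0.5,"twist":0}
    - {"gripper":0.6,"tx":0,"ty":0,"tz":0,"twist":0}
    - {"gripper":0.5,"tx":0,"ty":0,"tz":0,"twist":0}
    - {"gripper":0.5,"tx":0,"ty":0,"tz":0,"twist":0}
  force: 30

```text
clock: 2.8
position: [0.4533, 0.3021, 0.041]
eef_rot: [3.14, -0.0, 2.195]
ft_force: [0.1, -0.1, 1.7]
width: 0.736
grip_force: 33.4
```

Call:
drive_tool:
  plan:
    - {"gripper":0.5,"tx":0,"ty":0,"tz":1.5,"twist":0}
    - {"gripper":0.5,"tx":0,"ty":0,"tz":3,"twist":0}
    - {"gripper":0.5,"tx":0,"ty":0,"tz":4,"twist":0}
    - {"gripper":0.5,"tx":0,"ty":0,"tz":4,"twist":0}
    - {"gripper":0.5,"tx":0,"ty":0,"tz":3,"twist":0}
    - {"gripper":0.5,"tx":1,"ty":-2,"tz":2,"twist":0}
    - {"gripper":0.5,"tx":1.5,"ty":-4,"tz":0.5,"twist":0}
    - {"gripper":0.5,"tx":1.5,"ty":-4,"tz":0,"twist":0}
    - {"gripper":0.5,"tx":1.5,"ty":-4,"tz":0,"twist":0}
    - {"gripper":0.5,"tx":0.5,"ty":-2,"tz":0,"twist":0}

```text
clock: 4.05
position: [0.5135, 0.1388, 0.2214]
eef_rot: [3.141, 0.001, 2.192]
ft_force: [1.1, 1.0, -1.2]
width: 0.734
grip_force: 33.6
```

Call:
drive_tool:
  plan:
    - {"gripper":0.5,"tx":1,"ty":-3,"tz":0,"twist":0}
    - {"gripper":0.5,"tx":1,"ty":-3,"tz":0,"twist":0}
    - {"gripper":0.5,"tx":1,"ty":-3,"tz":0,"twist":0}
    - {"gripper":0.5,"tx":1,"ty":-3,"tz":0,"twist":0}
    - {"gripper":0.5,"tx":0.2,"ty":-1.5,"tz":0,"twist":0}
    - {"gripper":0.5,"tx":0,"ty":0,"tz":0,"twist":0}
    - {"gripper":0.5,"tx":0,"ty":0,"tz":0,"twist":0}
    - {"gripper":0.5,"tx":0,"ty":0,"tz":0,"twist":0}
    - {"gripper":0.5,"tx":0,"ty":0,"tz":0,"twist":0}
    - {"gripper":0.5,"tx":0,"ty":0,"tz":0,"twist":0}

```text
clock: 5.3
position: [0.5548, 0.0071, 0.2203]
eef_rot: [-3.142, -0.0, 2.196]
ft_force: [-0.0, -1.4, -1.7]
width: 0.734
grip_force: 33.6
```

Run:
```python
from h import *
for n in("side",):
    i,P,R,o,hsv=cloud(n);cv2.imwrite("pics/s1.png",i["color"][:,:,::-1])
s=sense();print(s["position"],s["ft_force"],s["width"])
```

```text
[0.55479297 0.00698646 0.22026764] [ 0.40644105 -0.9633714  -1.37330187] 0.7314977490154946
```

View pics/s1.png

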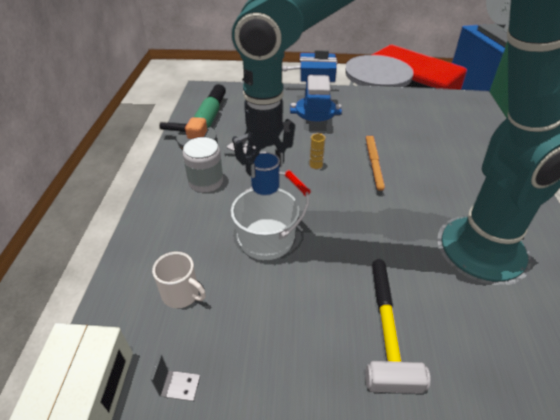

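The pot hangs upright at (265,173), centred above the kettle mouth at (268,215). The bail lies to the right, clear of the descent, so I'll lower the pot.

Call:
drive_tool:
  plan:
    - {"gripper":0.5,"tx":0.1,"ty":-0.1,"tz":-2,"twist":0}
    - {"gripper":0.5,"tx":0,"ty":0,"tz":-3,"twist":0}
    - {"gripper":0.5,"tx":0,"ty":0,"tz":-3,"twist":0}
    - {"gripper":0.5,"tx":0,"ty":0,"tz":-3,"twist":0}
    - {"gripper":0.5,"tx":0,"ty":0,"tz":-2.5,"twist":0}
    - {"gripper":0.5,"tx":0,"ty":0,"tz":-1.7,"twist":0}
    - {"gripper":0.5,"tx":0,"ty":0,"tz":-1,"twist":0}
    - {"gripper":0.5,"tx":0,"ty":0,"tz":-0.5,"twist":0}
    - {"gripper":0.5,"tx":0,"ty":0,"tz":-0.5,"twist":0}
    - {"gripper":0.5,"tx":0,"ty":0,"tz":0,"twist":0}

```text
clock: 6.6
position: [0.556, 0.0057, 0.0484]
eef_rot: [3.141, 0.0, 2.195]
ft_force: [-0.4, -0.7, -1.1]
width: 0.741
grip_force: 33.6
```

Call:
drive_tool:
  plan:
    - {"gripper":0.5,"tx":0,"ty":0,"tz":-0.2,"twist":0}
    - {"gripper":0.5,"tx":0,"ty":0,"tz":-0.2,"twist":0}
    - {"gripper":0.5,"tx":0,"ty":0,"tz":0,"twist":0}
    - {"gripper":0.5,"tx":0,"ty":0,"tz":0,"twist":0}
    - {"gripper":0.8,"tx":0,"ty":0,"tz":0,"twist":0}
    - {"gripper":0.95,"tx":0,"ty":0,"tz":0,"twist":0}
    - {"gripper":0.95,"tx":0,"ty":0,"tz":0,"twist":0}
    - {"gripper":0.95,"tx":0,"ty":0,"tz":0,"twist":0}
    - {"gripper":0.95,"tx":0,"ty":0,"tz":0,"twist":0}
    - {"gripper":0.95,"tx":0,"ty":0,"tz":0,"twist":0}

```text
clock: 7.85
position: [0.5558, 0.0057, 0.0443]
eef_rot: [3.142, 0.0, 2.195]
ft_force: [-0.1, -0.4, 0.7]
width: 0.95
grip_force: 0.0
```

Call:
drive_tool:
  plan:
    - {"gripper":0.95,"tx":0,"ty":0,"tz":1,"twist":0}
    - {"gripper":0.95,"tx":0,"ty":0,"tz":2,"twist":0}
    - {"gripper":0.95,"tx":0,"ty":0,"tz":3,"twist":0}
    - {"gripper":0.95,"tx":0,"ty":0,"tz":4,"twist":0}
    - {"gripper":0.95,"tx":0,"ty":0,"tz":4,"twist":0}
    - {"gripper":0.95,"tx":0,"ty":0,"tz":3,"twist":0}
    - {"gripper":0.95,"tx":-1,"ty":-2,"tz":1,"twist":0}
    - {"gripper":0.95,"tx":-1.5,"ty":-4,"tz":0,"twist":0}
    - {"gripper":0.95,"tx":-1.5,"ty":-4,"tz":0,"twist":0}
    - {"gripper":0.95,"tx":-1.5,"ty":-4,"tz":0,"twist":0}

```text
clock: 9.1
position: [0.4985, -0.1367, 0.2236]
eef_rot: [-3.14, -0.001, 2.194]
ft_force: [0.2, -0.3, 0.6]
width: 0.945
grip_force: 0.0
```

Call:
drive_tool:
  plan:
    - {"gripper":0.95,"tx":-1.5,"ty":-4,"tz":0,"twist":0}
    - {"gripper":0.95,"tx":-1.5,"ty":-4,"tz":0,"twist":0}
    - {"gripper":0.95,"tx":-1.5,"ty":-4,"tz":0,"twist":0}
    - {"gripper":0.95,"tx":-1.5,"ty":-3,"tz":0,"twist":0}
    - {"gripper":0.95,"tx":-1.2,"ty":-2.9,"tz":0,"twist":0}
    - {"gripper":0.95,"tx":0,"ty":0,"tz":0,"twist":0}
    - {"gripper":0.95,"tx":0,"ty":0,"tz":0,"twist":0}
    - {"gripper":0.95,"tx":0,"ty":0,"tz":-2,"twist":0}
    - {"gripper":0.95,"tx":0,"ty":0,"tz":-2,"twist":0}
    - {"gripper":0.95,"tx":0,"ty":0,"tz":-1,"twist":0}

```text
clock: 10.35
position: [0.4286, -0.3118, 0.1731]
eef_rot: [-3.141, -0.002, 2.197]
ft_force: [-0.3, -0.1, 0.8]
width: 0.946
grip_force: 0.0
```

Run:
```python
from h import *
i,P,R,o,hsv=cloud("top");cv2.imwrite("pics/t2.png",i["color"][:,:,::-1]);z=P[...,2]
d=onplane(R,o,np.ones(z.shape,bool),.075).reshape(z.shape+(3,))
b=near(d,(.5557,.006),.04)&(np.abs(z-.075)<.008)
c=near(d,(.5557,.006),.045)&(hsv[...,1]>100)&(hsv[...,0]>95)&(hsv[...,0]<130)
print(b.sum(),circ(d[b],.0305),circ(d[b]),c.sum(),((d[c].max(0)+d[c].min(0))/2).round(4))
d=onplane(R,o,np.ones(z.shape,bool),.105).reshape(z.shape+(3,))
rr=np.hypot(d[...,0]-.5555,d[...,1]-.0055)
k=(np.abs(rr-.0785)<.012)&(np.abs(z-.105)<.012)&(hsv[...,1]<60)
print(k.sum(),circ(d[k],.0785),circ(d[k]))
s=sense();print(s["position"])
```

```text
73 (array([0.5562, 0.0053, 0.0305]), np.float64(0.0009)) (array([0.5563, 0.0053, 0.0304]), np.float64(0.0009)) 279 [0.5532 0.0047 0.075 ]
413 (array([0.5569, 0.005 , 0.0785]), np.float64(0.0024)) (array([0.5569, 0.005 , 0.0786]), np.float64(0.0024))
[ 0.42827078 -0.31176862  0.17236221]
```

View pics/t2.png

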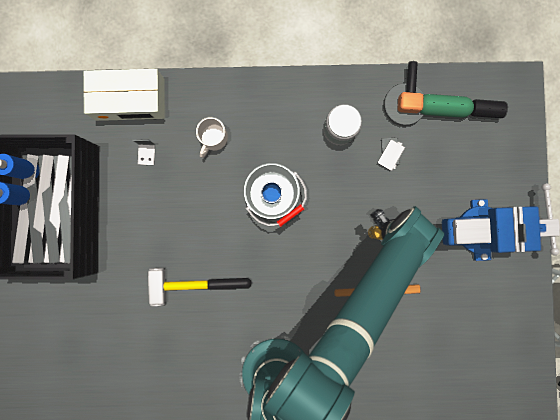

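The pot stands centred in the kettle at (272,194), within about 1 mm of its axis. The gripper is over the beaker at (376,232), so I'll descend and grasp it.

Call:
drive_tool:
  plan:
    - {"gripper":0.95,"tx":0,"ty":-0.1,"tz":-2.5,"twist":0}
    - {"gripper":0.95,"tx":0,"ty":0,"tz":-2.5,"twist":0}
    - {"gripper":0.95,"tx":0,"ty":0,"tz":-2.5,"twist":0}
    - {"gripper":0.95,"tx":0,"ty":0,"tz":-1.7,"twist":0}
    - {"gripper":0.95,"tx":0,"ty":0,"tz":-0.5,"twist":0}
    - {"gripper":0.5,"tx":0,"ty":0,"tz":0,"twist":0}
    - {"gripper":0.3,"tx":0,"ty":0,"tz":0,"twist":0}
    - {"gripper":0.3,"tx":0,"ty":0,"tz":0,"twist":0}
    - {"gripper":0.3,"tx":0,"ty":0,"tz":0,"twist":0}
    - {"gripper":0.3,"tx":0,"ty":0,"tz":0,"twist":0}
  force: 25

```text
clock: 11.65
position: [0.4294, -0.3146, 0.0783]
eef_rot: [3.141, 0.001, 2.195]
ft_force: [-0.3, 0.4, 6.7]
width: 0.477
grip_force: 25.6
```

Call:
drive_tool:
  plan:
    - {"gripper":0.3,"tx":0,"ty":0,"tz":1,"twist":0}
    - {"gripper":0.3,"tx":0,"ty":0,"tz":2.5,"twist":0}
    - {"gripper":0.3,"tx":0,"ty":0,"tz":4,"twist":0}
    - {"gripper":0.3,"tx":0,"ty":0,"tz":4,"twist":0}
    - {"gripper":0.3,"tx":0,"ty":0,"tz":4,"twist":0}
    - {"gripper":0.3,"tx":0.5,"ty":1.5,"tz":2,"twist":0}
    - {"gripper":0.3,"tx":1.5,"ty":3,"tz":0.5,"twist":0}
    - {"gripper":0.3,"tx":1.5,"ty":4,"tz":0,"twist":0}
    - {"gripper":0.3,"tx":1.5,"ty":4,"tz":0,"twist":0}
    - {"gripper":0.3,"tx":1.5,"ty":4,"tz":0,"twist":0}

```text
clock: 12.9
position: [0.4939, -0.148, 0.2577]
eef_rot: [3.141, 0.0, 2.195]
ft_force: [0.8, 0.5, -0.5]
width: 0.474
grip_force: 25.6
```

Call:
drive_tool:
  plan:
    - {"gripper":0.3,"tx":1.5,"ty":4,"tz":0,"twist":0}
    - {"gripper":0.3,"tx":1.5,"ty":4,"tz":0,"twist":0}
    - {"gripper":0.3,"tx":1.5,"ty":4,"tz":0,"twist":0}
    - {"gripper":0.3,"tx":1.5,"ty":2.3,"tz":0,"twist":0}
    - {"gripper":0.3,"tx":0.7,"ty":1,"tz":0,"twist":0}
    - {"gripper":0.3,"tx":0,"ty":0,"tz":0,"twist":0}
    - {"gripper":0.3,"tx":0,"ty":0,"tz":0,"twist":0}
    - {"gripper":0.3,"tx":0,"ty":0,"tz":0,"twist":0}
    - {"gripper":0.3,"tx":0,"ty":0,"tz":0,"twist":0}
    - {"gripper":0.3,"tx":0,"ty":0,"tz":0,"twist":0}

```text
clock: 14.15
position: [0.5608, 0.0034, 0.2574]
eef_rot: [3.141, 0.0, 2.195]
ft_force: [-0.7, -0.2, -0.4]
width: 0.478
grip_force: 25.6
```

Run:
```python
from h import *
i,P,R,o,hsv=cloud("side");c=i["color"][80:260,190:370,::-1];cv2.imwrite("pics/s3.png",cv2.resize(c,None,fx=3,fy=3,interpolation=cv2.INTER_CUBIC))
br=(hsv[...,0]>15)&(hsv[...,0]<35)&(hsv[...,1]>100)&near(P,(.555,.006),.08)
q=P[br];print(br.sum(),np.nanmin(q,0),np.nanmax(q,0))
v,u=np.nonzero(br);print(cv2.minAreaRect(np.c_[u,v].astype(np.float32)))
for lo in np.arange(q[:,2].min(),q[:,2].max(),.012):
    k=q[(q[:,2]>=lo)&(q[:,2]<lo+.012)]
    print(round(lo,3),((k[:,0].max()+k[:,0].min())/2).round(4),k[:,1].max().round(4),len(k))
s=sense();print(s["position"],s["ft_force"],s["width"])
```

```text
753 [ 0.53795158 -0.01882272  0.18032039] [0.57731099 0.02715767 0.30949762]
((262.7161560058594, 166.4347381591797), (17.621379852294922, 47.20930480957031), 1.6365771293640137)
0.18 0.5578 0.0242 52
0.192 0.5574 0.0245 69
0.204 0.5584 0.0249 70
0.216 0.5583 0.0248 67
0.228 0.5578 0.0253 80
0.24 0.5575 0.0251 74
0.252 0.5581 0.0257 91
0.264 0.5556 0.026 132
0.276 0.557 0.0261 113
0.288 0.5687 0.0247 2
0.3 0.57 0.0272 3
[0.56079385 0.00352002 0.25737457] [-0.06293067 -0.18230317 -0.66089353] 0.475077759083967
```

View pics/s3.png

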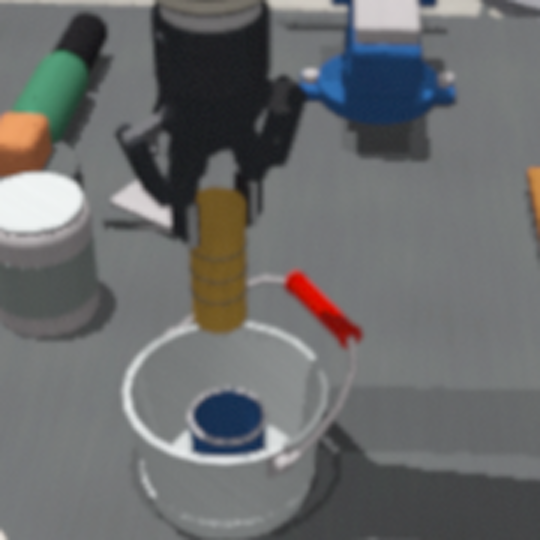

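The side crop shows the beaker held upright at (218,260), above the pot at (228,415), with the bail clear to the right. I'll shift about 4 mm in x and lower it.

Call:
drive_tool:
  plan:
    - {"gripper":0.3,"tx":-0.4,"ty":0.2,"tz":-1,"twist":0}
    - {"gripper":0.3,"tx":0,"ty":0,"tz":-2.5,"twist":0}
    - {"gripper":0.3,"tx":0,"ty":0,"tz":-2.5,"twist":0}
    - {"gripper":0.3,"tx":0,"ty":0,"tz":-2.5,"twist":0}
    - {"gripper":0.3,"tx":0,"ty":0,"tz":-2,"twist":0}
    - {"gripper":0.3,"tx":0,"ty":0,"tz":-1.8,"twist":0}
    - {"gripper":0.3,"tx":0,"ty":0,"tz":-1.5,"twist":0}
    - {"gripper":0.3,"tx":0,"ty":0,"tz":-1.5,"twist":0}
    - {"gripper":0.3,"tx":0,"ty":0,"tz":-1.2,"twist":0}
    - {"gripper":0.3,"tx":0,"ty":0,"tz":-0.3,"twist":0}

```text
clock: 15.45
position: [0.5565, 0.0057, 0.0885]
eef_rot: [-3.141, -0.001, 2.195]
ft_force: [-0.5, 0.8, -0.9]
width: 0.478
grip_force: 25.6
```

Run:
```python
from h import *
i,P,R,o,hsv=cloud("side");c=i["color"][80:260,190:370,::-1];cv2.imwrite("pics/s4.png",cv2.resize(c,None,fx=3,fy=3,interpolation=cv2.INTER_CUBIC))
s=sense();print(s["position"],s["ft_force"],s["width"])
```

```text
[0.55658234 0.00565325 0.08859981] [ 0.12516158  0.81426494 -2.13795841] 0.47530469605899395
```

View pics/s4.png

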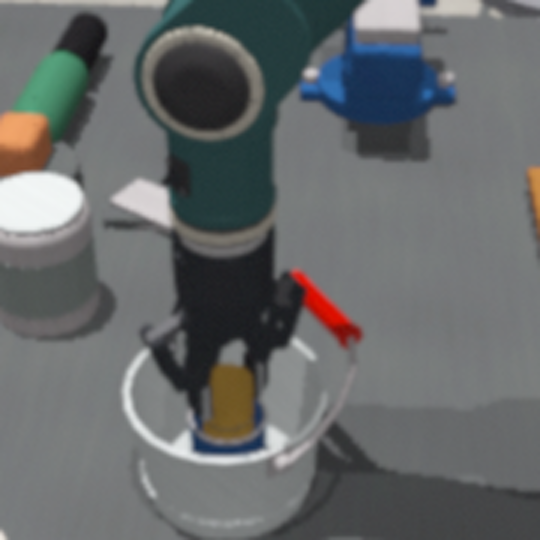

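The beaker is inside the pot at (228,400), with no force build-up. I'll lower it the last 4 mm and open slowly.

Call:
drive_tool:
  plan:
    - {"gripper":0.3,"tx":0,"ty":0,"tz":-0.2,"twist":0}
    - {"gripper":0.3,"tx":0,"ty":0,"tz":-0.2,"twist":0}
    - {"gripper":0.3,"tx":0,"ty":0,"tz":0,"twist":0}
    - {"gripper":0.3,"tx":0,"ty":0,"tz":0,"twist":0}
    - {"gripper":0.55,"tx":0,"ty":0,"tz":0,"twist":0}
    - {"gripper":0.65,"tx":0,"ty":0,"tz":0,"twist":0}
    - {"gripper":0.7,"tx":0,"ty":0,"tz":0,"twist":0}
    - {"gripper":0.7,"tx":0,"ty":0,"tz":0,"twist":0}
    - {"gripper":0.7,"tx":0,"ty":0,"tz":0,"twist":0}
    - {"gripper":0.7,"tx":0,"ty":0,"tz":0,"twist":0}

```text
clock: 16.75
position: [0.5568, 0.0057, 0.0853]
eef_rot: [3.142, 0.0, 2.195]
ft_force: [0.3, -0.2, 0.3]
width: 0.7
grip_force: 0.0
```

Call:
drive_tool:
  plan:
    - {"gripper":0.7,"tx":0,"ty":0,"tz":0.5,"twist":0}
    - {"gripper":0.7,"tx":0,"ty":0,"tz":1.5,"twist":0}
    - {"gripper":0.7,"tx":0,"ty":0,"tz":2.5,"twist":0}
    - {"gripper":0.7,"tx":0,"ty":0,"tz":3,"twist":0}
    - {"gripper":0.7,"tx":0,"ty":0,"tz":3,"twist":0}
    - {"gripper":0.7,"tx":0,"ty":0,"tz":2.5,"twist":0}
    - {"gripper":0.7,"tx":2,"ty":3,"tz":2,"twist":0}
    - {"gripper":0.7,"tx":3,"ty":4,"tz":0,"twist":0}
    - {"gripper":0.7,"tx":3,"ty":4,"tz":0,"twist":0}
    - {"gripper":0.7,"tx":2,"ty":3,"tz":0,"twist":0}

```text
clock: 18.0
position: [0.6578, 0.148, 0.2366]
eef_rot: [3.14, 0.0, 2.197]
ft_force: [0.8, 0.0, -0.6]
width: 0.701
grip_force: 0.0
```

Run:
```python
from h import *
for n in("top","side"):
    i,P,R,o,hsv=cloud(n);z=P[...,2];F=np.ones(z.shape,bool)
    cv2.imwrite(f"pics/{n}5.png",cv2.resize(i["color"][120:280,180:380,::-1],None,fx=3,fy=3))
    d=onplane(R,o,F,.105).reshape(z.shape+(3,))
    rr=np.hypot(d[...,0]-.5565,d[...,1]-.0055)
    k=(np.abs(rr-.0785)<.012)&(np.abs(z-.105)<.012)&(hsv[...,1]<60)
    print(n,k.sum(),circ(d[k],.0785))
    b=near(d,(.556,.006),.03)&(np.abs(z-.110)<.008);d=onplane(R,o,F,.110).reshape(z.shape+(3,))
    print("beaker",b.sum(),circ(d[b],.0198))
    print("grip",gripline(R,o,hsv,P,.152))
s=sense();print(s["position"],s["ft_force"],s["width"],s["clock"],s["joint_positions"])
```

```text
top 409 (array([0.557 , 0.005 , 0.0785]), np.float64(0.0024))
beaker 41 (array([0.5564, 0.006 , 0.0198]), np.float64(0.0008))
grip (np.int64(148), array([ 0.48366776, -0.04884956]), (17.604717254638672, 82.96031188964844), np.float64(124.81119159339438), array([ 0.483631  , -0.04870147,  0.15436964]), np.float64(0.1641022313584759))
side 758 (array([0.5548, 0.0079, 0.0785]), np.float64(0.0037))
beaker 112 (array([0.5547, 0.0085, 0.0198]), np.float64(0.0021))
grip (np.int64(174), array([ 0.48497711, -0.05000286]), (18.88170623779297, 90.40939331054688), np.float64(124.38966958079708), array([ 0.48340092, -0.04664891,  0.15530145]), np.float64(0.15988916027247846))
[0.65775951 0.15099493 0.23574386] [-0.37197711 -0.10465054 -0.27181108] 0.7019416338967975 18.1 [-0.49597341  0.51199738  0.3173332   1.55063451 -0.17396444  1.10494448
  0.49182403]
```

View pics/top5.png

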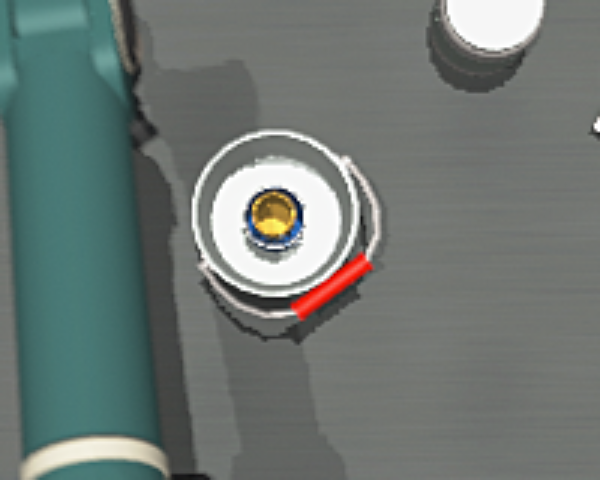

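The top crop shows the beaker and pot concentric in the kettle at (274,215). The red grip runs from (297,310) to (370,262), outside the rim. Next I'll move over the grip with the fingers closing across it.

Call:
drive_tool:
  plan:
    - {"gripper":0.55,"tx":-1.5,"ty":-1.5,"tz":0,"twist":0}
    - {"gripper":0.55,"tx":-3,"ty":-3.5,"tz":0,"twist":0}
    - {"gripper":0.55,"tx":-3,"ty":-3.5,"tz":0,"twist":0}
    - {"gripper":0.55,"tx":-3,"ty":-3.5,"tz":0,"twist":0}
    - {"gripper":0.55,"tx":-3,"ty":-3.5,"tz":0,"twist":0}
    - {"gripper":0.55,"tx":-2.4,"ty":-3,"tz":0,"twist":0}
    - {"gripper":0.55,"tx":-1.5,"ty":-1.5,"tz":-1,"twist":0}
    - {"gripper":0.55,"tx":0,"ty":0,"tz":0,"twist":0}
    - {"gripper":0.55,"tx":0,"ty":0,"tz":0,"twist":0}
    - {"gripper":0.55,"tx":0,"ty":0,"tz":0,"twist":0}
  force: 20

```text
clock: 19.35
position: [0.4837, -0.0535, 0.2257]
eef_rot: [3.141, 0.0, 2.197]
ft_force: [0.6, -0.3, 0.2]
width: 0.553
grip_force: 0.0
```

Call:
drive_tool:
  plan:
    - {"gripper":0.55,"tx":0,"ty":0.4,"tz":-1,"twist":0}
    - {"gripper":0.55,"tx":0,"ty":0,"tz":-2,"twist":0}
    - {"gripper":0.55,"tx":0,"ty":0,"tz":-2,"twist":0}
    - {"gripper":0.55,"tx":0,"ty":0,"tz":-2,"twist":0}
    - {"gripper":0.55,"tx":0,"ty":0,"tz":-1.5,"twist":0}
    - {"gripper":0.55,"tx":0,"ty":0,"tz":-1,"twist":0}
    - {"gripper":0.55,"tx":0,"ty":0,"tz":-0.7,"twist":0}
    - {"gripper":0.45,"tx":0,"ty":0,"tz":0,"twist":0}
    - {"gripper":0.35,"tx":0,"ty":0,"tz":0,"twist":0}
    - {"gripper":0.35,"tx":0,"ty":0,"tz":0,"twist":0}

```text
clock: 20.6
position: [0.4832, -0.0503, 0.1238]
eef_rot: [3.141, 0.001, 2.195]
ft_force: [-0.3, -0.0, -0.0]
width: 0.351
grip_force: 0.0
```

Run:
```python
from h import *
i,P,R,o,hsv=cloud("side");c=i["color"][80:260,190:370,::-1];cv2.imwrite("pics/s6.png",cv2.resize(c,None,fx=3,fy=3,interpolation=cv2.INTER_CUBIC))
s=sense();print(s["position"],s["ft_force"],s["width"])
```

```text
[ 0.4831499  -0.05024703  0.12374155] [ 0.0973925  -0.10805243 -0.58599039] 0.34969958492884196
```

View pics/s6.png

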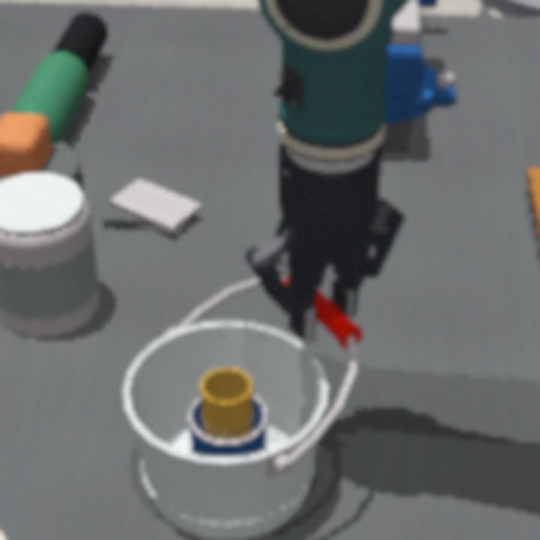

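The fingers straddle the red grip at (320,300) without touching it, and the beaker is still upright at (228,400). I'll swing the caged bail along its arc to upright.

Call:
drive_tool:
  plan:
    - {"gripper":0.35,"tx":0.3,"ty":0.23,"tz":0.6,"twist":0}
    - {"gripper":0.35,"tx":0.31,"ty":0.24,"tz":0.54,"twist":0}
    - {"gripper":0.35,"tx":0.35,"ty":0.27,"tz":0.53,"twist":0}
    - {"gripper":0.35,"tx":0.36,"ty":0.28,"tz":0.5,"twist":0}
    - {"gripper":0.35,"tx":0.4,"ty":0.31,"tz":0.47,"twist":0}
    - {"gripper":0.35,"tx":0.42,"ty":0.32,"tz":0.44,"twist":0}
    - {"gripper":0.35,"tx":0.47,"ty":0.36,"tz":0.4,"twist":0}
    - {"gripper":0.35,"tx":0.48,"ty":0.36,"tz":0.38,"twist":0}
    - {"gripper":0.35,"tx":0.51,"ty":0.39,"tz":0.33,"twist":0}
    - {"gripper":0.35,"tx":0.51,"ty":0.39,"tz":0.3,"twist":0}

```text
clock: 21.9
position: [0.5245, -0.0182, 0.1685]
eef_rot: [3.141, 0.0, 2.196]
ft_force: [-1.0, -0.4, 0.5]
width: 0.351
grip_force: 0.4
```

Call:
drive_tool:
  plan:
    - {"gripper":0.35,"tx":0.51,"ty":0.39,"tz":0.23,"twist":0}
    - {"gripper":0.35,"tx":0.52,"ty":0.4,"tz":0.21,"twist":0}
    - {"gripper":0.35,"tx":0.53,"ty":0.41,"tz":0.15,"twist":0}
    - {"gripper":0.35,"tx":0.54,"ty":0.41,"tz":0.11,"twist":0}
    - {"gripper":0.35,"tx":0.54,"ty":0.42,"tz":0.06,"twist":0}
    - {"gripper":0.35,"tx":0.55,"ty":0.42,"tz":0.03,"twist":0}
    - {"gripper":0.35,"tx":0,"ty":0,"tz":0,"twist":0}
    - {"gripper":0.35,"tx":0,"ty":0,"tz":0,"twist":0}
    - {"gripper":0.35,"tx":0,"ty":0,"tz":0,"twist":0}
    - {"gripper":0.35,"tx":0,"ty":0,"tz":0,"twist":0}

```text
clock: 23.15
position: [0.5557, 0.0056, 0.1761]
eef_rot: [-3.141, -0.0, 2.195]
ft_force: [-0.2, -0.5, -1.0]
width: 0.349
grip_force: 0.1
```

Run:
```python
from h import *
for n in("side",):
    i,P,R,o,hsv=cloud(n);z=P[...,2];F=np.ones(z.shape,bool)
    cv2.imwrite("pics/s7.png",cv2.resize(i["color"][80:260,190:370,::-1],None,fx=3,fy=3,interpolation=cv2.INTER_CUBIC))
    d=onplane(R,o,F,.105).reshape(z.shape+(3,))
    rr=np.hypot(d[...,0]-.5565,d[...,1]-.0055)
    k=(np.abs(rr-.0785)<.012)&(np.abs(z-.105)<.012)&(hsv[...,1]<60)
    print(n,k.sum(),circ(d[k],.0785))
    print("grip",gripline(R,o,hsv,P,.205))
s=sense();print(s["position"],s["ft_force"],s["width"],s["clock"])
```

```text
side 626 (array([0.5599, 0.0113, 0.0785]), np.float64(0.0032))
grip (np.int64(128), array([0.54401385, 0.01126149]), (16.757137298583984, 66.31637573242188), np.float64(122.94616008085536), array([0.54342079, 0.0152696 , 0.20743288]), np.float64(0.21367746677760324))
[0.55571058 0.00557445 0.17610733] [-0.81060979  0.16061674 -0.46453882] 0.35075039997829205 23.2
```

View pics/s7.png

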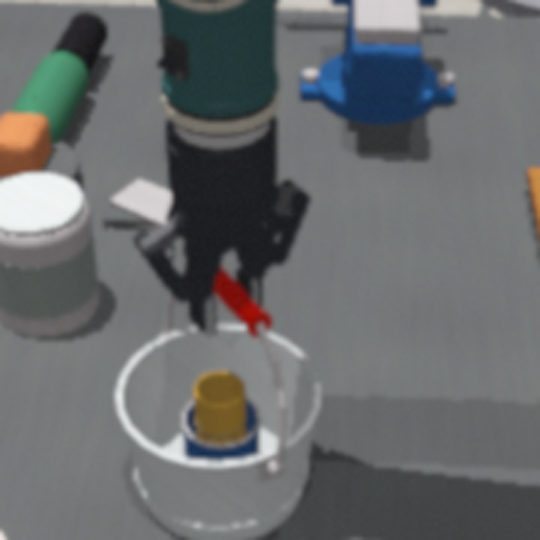

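The grip is nearly upright at (242,300), still caged between the fingers. The kettle slid about 6 mm along with the swing, and the beaker and pot moved with it. I'll close gently, then re-measure.

Call:
drive_tool:
  plan:
    - {"gripper":0.32,"tx":0.1,"ty":0.1,"tz":0,"twist":0}
    - {"gripper":0.29,"tx":0.1,"ty":0.1,"tz":0,"twist":0}
    - {"gripper":0.26,"tx":0.1,"ty":0,"tz":0,"twist":0}
    - {"gripper":0.24,"tx":0,"ty":0,"tz":0,"twist":0}
    - {"gripper":0.22,"tx":0,"ty":0,"tz":0,"twist":0}
    - {"gripper":0.2,"tx":0,"ty":0,"tz":0,"twist":0}
    - {"gripper":0.1,"tx":0,"ty":0,"tz":0,"twist":0}
    - {"gripper":0.1,"tx":0,"ty":0,"tz":0,"twist":0}
    - {"gripper":0.1,"tx":0,"ty":0,"tz":0,"twist":0}
    - {"gripper":0.1,"tx":0,"ty":0,"tz":0,"twist":0}

```text
clock: 24.45
position: [0.5589, 0.0077, 0.1761]
eef_rot: [3.142, 0.0, 2.195]
ft_force: [0.0, 0.5, 0.0]
width: 0.201
grip_force: 19.5
```

```bash
cat >> h.py <<'E'
def check(H,c):
    for n in("side","top"):
        i,P,R,o,hsv=cloud(n);z=P[...,2];F=np.ones(z.shape,bool)
        d=onplane(R,o,F,H+.105).reshape(z.shape+(3,))
        rr=np.hypot(d[...,0]-c[0],d[...,1]-c[1])
        k=(np.abs(rr-.0785)<.014)&(np.abs(z-.105-H)<.014)&(hsv[...,1]<60)
        print(n,k.sum(),circ(d[k],.0785) if k.sum()>30 else "")
        if k.sum()>30:
            q=P[k];A=np.c_[q[:,:2]-c,np.ones(len(q))];print("  rim slopes,z",np.linalg.lstsq(A,q[:,2],rcond=None)[0].round(3))
        g=gripline(R,o,hsv,P,H+.2);print("grip",g[0],g[1].round(4),g[4].round(4))
        cv2.imwrite(f"pics/{n}_{int(H*1000)}_{sense()['clock']:.2f}.png",i["color"][:,:,::-1])
    s=sense();print(s["position"],s["ft_force"],s["width"],s["grip_force"],s["clock"])
E
python3 -c "
from h import *
check(0,(.56,.009))"
```

```text
side 746 (array([0.5601, 0.0131, 0.0785]), np.float64(0.0039))
  rim slopes,z [-0.003  0.007  0.102]
grip 96 [0.5486 0.0159] [0.5469 0.0271 0.2084]
top 137 (array([0.5625, 0.0094, 0.0785]), np.float64(0.0019))
  rim slopes,z [-0.014  0.003  0.104]
  avg = a.mean(axis, **keepdims_kw)
  ret = um.true_divide(
h.py:26: RuntimeWarning: Degrees of freedom <= 0 for slice
  ev=np.linalg.eigh(np.cov(p[:,:2].T))[1][:,1]
  c *= np.true_divide(1, fact)
  c *= np.true_divide(1, fact)
  return np.nanmean(a, axis, out=out, keepdims=keepdims)
Traceback (most recent call last):
  File "h.py", line 37, in check
    g=gripline(R,o,hsv,P,H+.2);print("grip",g[0],g[1].round(4),g[4].round(4))
  File "h.py", line 27, in gripline
    return m.sum(),np.array(c)/1000,sz,np.degrees(np.arctan2(ev[1],ev[0]))%180,np.nanmedian(P[m],0),np.nanmax(P[m][:,2])
                                                                                                    ~~~~~~~~~^^^^^^^^^^^
ValueError: zero-size array to reduction operation fmax which has no identity
```

Call:
drive_tool:
  plan:
    - {"gripper":0.1,"tx":0.1,"ty":0.1,"tz":0,"twist":0}
    - {"gripper":0.1,"tx":0.1,"ty":0.1,"tz":0,"twist":0}
    - {"gripper":0.1,"tx":0.1,"ty":0,"tz":0,"twist":0}
    - {"gripper":0.1,"tx":0,"ty":0,"tz":0,"twist":0}
    - {"gripper":0.0,"tx":0,"ty":0,"tz":0.1,"twist":0}
    - {"gripper":0.0,"tx":0,"ty":0,"tz":0.2,"twist":0}
    - {"gripper":0.0,"tx":0,"ty":0,"tz":0.2,"twist":0}
    - {"gripper":0.0,"tx":0,"ty":0,"tz":0.2,"twist":0}
    - {"gripper":0.0,"tx":0,"ty":0,"tz":0.2,"twist":0}
    - {"gripper":0.0,"tx":0,"ty":0,"tz":0.2,"twist":0}
  force: 60

```text
clock: 25.8
position: [0.5619, 0.0097, 0.1872]
eef_rot: [3.141, 0.0, 2.195]
ft_force: [0.9, -0.3, -7.0]
width: 0.191
grip_force: 58.5
```

Call:
drive_tool:
  plan:
    - {"gripper":0.0,"tx":0,"ty":0,"tz":0.2,"twist":0}
    - {"gripper":0.0,"tx":0,"ty":0,"tz":0.2,"twist":0}
    - {"gripper":0.0,"tx":0,"ty":0,"tz":0.3,"twist":0}
    - {"gripper":0.0,"tx":0,"ty":0,"tz":0.4,"twist":0}
    - {"gripper":0.0,"tx":0,"ty":0,"tz":0.5,"twist":0}
    - {"gripper":0.0,"tx":0,"ty":0,"tz":0.5,"twist":0}
    - {"gripper":0.0,"tx":0,"ty":0,"tz":0.5,"twist":0}
    - {"gripper":0.0,"tx":0,"ty":0,"tz":0.5,"twist":0}
    - {"gripper":0.0,"tx":0,"ty":0,"tz":0.5,"twist":0}
    - {"gripper":0.0,"tx":0,"ty":0,"tz":0.5,"twist":0}

```text
clock: 27.05
position: [0.5618, 0.0097, 0.2284]
eef_rot: [3.142, 0.0, 2.195]
ft_force: [0.2, -0.1, -7.0]
width: 0.193
grip_force: 58.5
```

Call:
drive_tool:
  plan:
    - {"gripper":0.0,"tx":0,"ty":0,"tz":0.5,"twist":0}
    - {"gripper":0.0,"tx":0,"ty":0,"tz":0.6,"twist":0}
    - {"gripper":0.0,"tx":0,"ty":0,"tz":0.6,"twist":0}
    - {"gripper":0.0,"tx":0,"ty":0,"tz":0.6,"twist":0}
    - {"gripper":0.0,"tx":0,"ty":0,"tz":0.6,"twist":0}
    - {"gripper":0.0,"tx":0,"ty":0,"tz":0.6,"twist":0}
    - {"gripper":0.0,"tx":0,"ty":0,"tz":0.6,"twist":0}
    - {"gripper":0.0,"tx":0,"ty":0,"tz":0.6,"twist":0}
    - {"gripper":0.0,"tx":0,"ty":0,"tz":0.6,"twist":0}
    - {"gripper":0.0,"tx":0,"ty":0,"tz":0.6,"twist":0}

```text
clock: 28.3
position: [0.5618, 0.0097, 0.2875]
eef_rot: [-3.142, 0.0, 2.195]
ft_force: [0.2, -0.4, -7.2]
width: 0.191
grip_force: 58.5
```

Call:
drive_tool:
  plan:
    - {"gripper":0.0,"tx":0,"ty":0,"tz":0.5,"twist":0}
    - {"gripper":0.0,"tx":0,"ty":0,"tz":0.4,"twist":0}
    - {"gripper":0.0,"tx":0,"ty":0,"tz":0.3,"twist":0}
    - {"gripper":0.0,"tx":0,"ty":0,"tz":0.2,"twist":0}
    - {"gripper":0.0,"tx":0,"ty":0,"tz":0.1,"twist":0}
    - {"gripper":0.0,"tx":0,"ty":0,"tz":0,"twist":0}
    - {"gripper":0.0,"tx":0,"ty":0,"tz":0,"twist":0}
    - {"gripper":0.0,"tx":0,"ty":0,"tz":0,"twist":0}
    - {"gripper":0.0,"tx":0,"ty":0,"tz":0,"twist":0}
    - {"gripper":0.0,"tx":0,"ty":0,"tz":0,"twist":0}

```text
clock: 29.55
position: [0.5618, 0.0098, 0.3021]
eef_rot: [-3.142, 0.0, 2.195]
ft_force: [0.1, -0.1, -6.6]
width: 0.193
grip_force: 58.5
```

```bash
sed -i 's/^        g=gripline.*$//' h.py; python3 -c "
from h import *
check(.115,(.562,.010))
check(.115,(.562,.010))"; ls pics
```

```text
side 1297 (array([0.563 , 0.01  , 0.0785]), np.float64(0.006))
  rim slopes,z [-0.008  0.001  0.222]
top 146 (array([0.5659, 0.0116, 0.0785]), np.float64(0.0024))
  rim slopes,z [-0.005  0.014  0.227]
[0.56183536 0.00973092 0.30209687] [-0.02970472  0.06683083 -7.06002946] 0.1960111972966133 58.530444502830505 29.65
side 1295 (array([0.5629, 0.01  , 0.0785]), np.float64(0.006))
  rim slopes,z [-0.008  0.001  0.222]
top 142 (array([0.5663, 0.0116, 0.0785]), np.float64(0.0025))
  rim slopes,z [-0.021  0.014  0.227]
[0.56183244 0.00974236 0.30208994] [-0.73391341  0.40882027 -7.74088623] 0.18773421530867052 58.53144586086273 29.75
s1.png
s3.png
s4.png
s6.png
s7.png
side0.png
side5.png
side_0_24.50.png
side_115_29.60.png
side_115_29.70.png
t2.png
top0.png
top5.png
top_115_29.65.png
top_115_29.75.png
```

View pics/side_115_29.70.png

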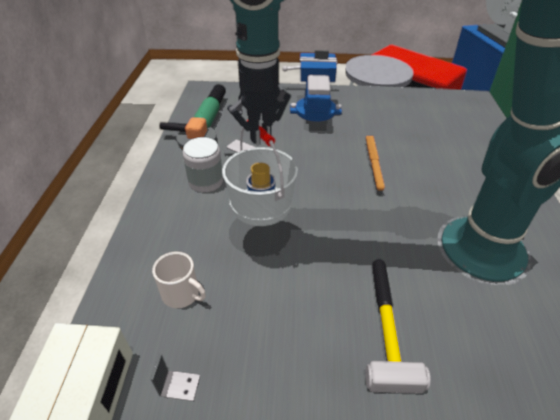

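The kettle hangs level at (260,180) from the red grip at (265,135). The beaker stands upright in the pot at (260,175), nothing touches the kettle and the other objects haven't moved. I'll hand the job in.

```bash
python3 -c "
from cell import *
print(finish_job())"
```

```text
the job is handed in; nothing more can be done
None
```

The job is handed in: the pot stands in the kettle with the beaker in the pot, and the kettle hangs level and still from the red grip, about 12 cm above the bench; the kettle slid about 7 mm on the bench while I raised the handle, and no verdict came back.

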